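# Restock the adhesive lane, oldest box first

## Robot

A 6-joint arm with a two-finger parallel gripper is mounted at the origin on a cart in front of the work surface, level with it; the furniture and walls round the work are solid. World frame = base frame: x ahead of the robot, y to its left, z up, the work surface at z = 0. Lengths are in mm, angles in rad, forces in N, time in s.
With the tool pointing down it reaches from about 275 to 1000 mm from the base axis. Payload 8.4 kg.
Tool frame: the origin (TCP) lies between the finger pads; the fingertips stand 22 mm ahead of it and the grasp point (between the pads) lies 3 mm ahead of it; z points along the fingers, y is the line along which they close (so a half turn about z gives the same grasp; the last joint's range is limited). The gripper opens to 85 mm and grips with 20 to 120 N. Pads are 22 mm wide; open, the fingers measure 114 mm over their backs; the gripper's body (76 mm by 85 mm) begins 54 mm behind the grasp point. The pads swing forward as they close: fully open they stand 13 mm farther back than shut.
Start: joints at [-1.111, 0.353, 1.633, -0, 1.155, -0.002], TCP at [278.474, -559.536, 253.281] pointing down, gripper open.
Joint ranges: [-2.63, 2.63], [-0.92, 2.1], [0.06, 2.66], [-1.3, 4.44], [0, 2.69], [-3.02, 3.02]. Speed limits (rad/s): [2.22, 2.22, 2.79, 3.14, 3.14, 3.14].

## Interface

Orientations are given as [roll, pitch, yaw] about the fixed x, y, z axes, in that order (R = Rz(yaw) Ry(pitch) Rx(roll)).
In Python, from rig import r, grab_frame gives the robot as it stands.
- The arm moves only by the shell command python3 -m inch 'ROWS' [FORCE]. ROWS is JSON, a list of rows, each a list of 7 numbers: the turn, a rotation vector about the tool's x, y, z as a fraction of full scale, then the shift along the tool's x, y, z as a fraction of full scale, then the closure, from 0 (fully open) to 1 (shut). In form: [[rx, ry, rz, dx, dy, dz, fingers], ...]. A call has 1 to 8 rows; each row shifts and turns the commanded pose from where the row before left it, along the tool's axes as they then stand; what a row does not reach is not made up. Full scale, the value 1, is 2.5 cm for a shift and pi rad for a turn. A row lasts 1/12 s, in which the tool goes at most 41.7 mm and 7.16 degrees, less where a joint would pass 70% of its speed; a pose out of reach is approached as far as the arm can. A call with a number of a shift or a turn outside -1 to 1 is refused whole. A call with a gripper value outside its range is refused whole. The fingers move at their own pace and stop on an object; FORCE is the grip in N (left out, the last holds). Time passes only in rows, so rows that do not move let the fingers close. It gives the time, the measured TCP pose, the force, the opening and the grip force at its end, in the units of the state.
- r.sense(): the state, without advancing time (a new reading comes with each control period).
- grab_frame(name): name is "side" or "top"; returns a dict with "pixels" (384x512x3 uint8, red, green, blue), "z_map" (384x512 float32, mm along the optical axis (not along the pixel's ray), 0 where there is no reading), "vertical_fov" (degrees; the focal length in pixels is half the picture's height over the tangent of half this angle, whatever the lens; pixels are square), "cx", "cy" (the principal point, pixels), "cam_to_world" (4x4, takes a point from camera to world coordinates). Camera axes: x right, y down, z forward; pixel columns grow to the right and rows downward; lengths in mm; the calibration is good to about 2 mm. A picture is of the moment at which its call begins.
- r.sign_off(): hands the job in; it is judged then, once.
The state is a dict: "clock": time; "qpos": joint angles; "qvel": joint speeds; "joint_efforts": joint torques, N m; "eef_pos": TCP position; "tcp_rot": TCP orientation; "contact_force": force on the tool from outside, world axes, zero at the start; "wrist_torque": the same for the moment, N m; "opening": opening from 0.0 (shut) to 1.0 (fully open); "grasp_force": force on a finger pad.
Only numpy, scipy, OpenCV 4.12 (cv2) and the standard library are available. Lean on these libraries where they do the work, as an engineer would, in place of code of your own. Each camera call takes 0.05 s, during which the arm holds its last target. There are 200 camera calls.

## Task

The adhesive ages, so the oldest box is used first: lift the box at the low end of the roller lane, the one against the stop, and set it down flat in the wooden tray, beside the things already there. When the next box has rolled down to the stop, set the new box from the bench lengthways on the rollers at the high end and push it all the way through the sprung one-way gate under the green roof, until both yellow leaves have shut behind it. Set the boxes down, do not drop them, and leave the tray, the lane's other box and the tools around where they are.

Things in the scene. Friction and masses are not known exactly. Their poses are not given: they have to be found in the camera images.
- bed: Roller lane on a fixed stand, falling 7 degrees. Origin on the roller tops, mid-width, at the end stop's face (low end, right); x across the lane, y up along it, z square off the rollers. Open above at y 0-105 mm (low bay) and 194-310 mm (loading rollers, left). Side channels 58 mm apart inside, their lips flare to x = +-37, z = 14 mm; stop 25 mm high. Rollers turn freely: boxes roll down by themselves; it holds two.
- roof (a point): Underside of the green guard roof's edge above the gate, mid-width: 194 mm up the lane from the stop face, 118 mm off the rollers. The roof (74 mm wide, 5 mm thick) runs from here down to y = 105 mm, on walls from y = 105 to 162 mm; it bars the way from above, so fingers reach through the gate only slanting in under it from the loading end. Axes as the bed's.
- gate (a point): Middle of the gate's plane, on the roller tops, 192 mm up the lane. Two low yellow leaves, each 31 mm wide, up to 36 mm off the rollers, hinged upright at x = +-32 mm; they swing only inward, down the lane, at about 5 N of push. Open, they reach 31 mm inward and drag on the box: push its rear end more than 31 mm past this plane (40 mm is fully home); they shut once the fingers are out. Axes as the bed's.
- load_spot (a point): On the loading rollers, mid-width, 257 mm up the lane: the middle of the underside of a box set down there. Let go, it rolls 25 mm down and rests against the shut leaves. Axes as the bed's.
- front_seat (a point): Where the middle of the front box lies: 38 mm up the lane from the stop face, 28 mm off the rollers. Axes as the bed's.
- leaf_near (a joint): Gate leaf on the robot's side: 0 shut, grows as it swings inward, 1.57 rad at most; sprung shut, weakly (0.012 N m at 0, 0.03 N m wide open).
- leaf_far (a joint): Gate leaf on the far side: the same.
- old_mid (a point): Centre of the oldest box, in the low bay against the stop: cardboard carton with a blue band, 50 mm (its x) by 76 mm (its y, along the lane) by 56 mm high (its z), about 0.25 kg. The next box touches it from behind.
- next_mid (a point): Centre of the next box, same kind, inside the housing behind the oldest one; it rolls 76 mm down to the stop when that one is lifted away.
- new_mid (a point): Centre of the new box, same kind, lying flat on the bench to the left: 50 mm (its x) by 76 mm (its y) by 56 mm (its z). Either end may go first into the lane. A drawer cabinet 172 mm high stands 90 mm or more behind its centre, a wooden clamp fixture (board 24 mm high, lever up to 91 mm) between it and the lane.
- tray: Loose open wooden tray behind the lane, outside 280 mm (its x, pointing left) by 200 mm (its y, pointing to the robot), walls 10 mm thick and 50 to 55 mm high, floor 6 mm thick; origin under the middle.
- tray_space (a point): Centre of the free part of the tray's floor, 35 mm from the tray's middle along its -x (right) and 20 mm along its y, on the floor's top (6 mm above the tray's underside). Axes as the tray's.
- spanner: Steel spanner, 33 mm by 171 mm (its y), 9 mm thick, lying in the tray near its left end.
- bearing: Ball bearing, 52 mm across, 15 mm high, lying in the tray.
- oil: Green oil can, 68 by 110 by 167 mm, standing on the bench to the right.
- tape: Yellow tape measure, 66 by 85 by 37 mm, on the bench to the right.
- cutter: Green-handled side cutter, 176 mm long, on the bench to the right of the tray.
- pliers: Red-handled pliers, 176 mm long, on the bench at the near left.

How it is judged:
By the outcome, as a careful person would: the job done as asked, in the order asked, and still so for the second after the job is handed in, with the robot touching nothing.
It also fails if it takes over 72 s, if anything falls off the work surface, if the arm or the gripper's body presses on something with over 40 N, if the wrist force passes 120 N, or if a joint passes its speed limit or range.

## Working session

There is one attempt and no reset: what is moved stays moved. The work goes in short steps, Python scripts to look and compute and a shell command to move; the robot and the scene stay as the last step left them, time stands still between calls to the robot, and variables do not carry over. Pictures are saved under pics/ and viewed, at most 11 in all, crops included, and the job is handed in when it is done.

```bash
ls && mkdir -p pics && python3 - <<'E'
from rig import r, grab_frame
import cv2, numpy as np, pickle
for n in ("side","top"):
    f=grab_frame(n); pickle.dump(f,open(f"pics/{n}0.pkl","wb"))
    cv2.imwrite(f"pics/{n}0.png",cv2.resize(f["pixels"][:,:,::-1],(800,600)))
    print(n,f["vertical_fov"],f["cx"],f["cy"],np.round(f["cam_to_world"],3).tolist(),(f["z_map"]>0).mean())
s=r.sense();print({k:np.round(v,3).tolist() for k,v in s.items()})
E
```

```text
pics
side 51.78648303747259 257.68309034868497 190.0936706968399 [[1.0, 0.022, -0.018, 543.72], [0.025, -0.39, 0.92, -1228.621], [0.013, -0.921, -0.39, 649.637], [0.0, 0.0, 0.0, 1.0]] 0.9801177978515625
top 51.80862228671793 257.42170027400357 199.98014186761873 [[-0.108, -0.97, 0.219, 235.868], [-0.994, 0.107, -0.018, 34.215], [-0.005, -0.22, -0.976, 1373.29], [0.0, 0.0, 0.0, 1.0]] 0.9958241780598959
{'clock': 0.1, 'qpos': [-1.111, 0.354, 1.634, -0.0, 1.155, -0.002], 'qvel': [-0.001, -0.001, -0.003, 0.0, -0.002, 0.0], 'joint_efforts': [0.0, -60.636, -34.282, -0.0, 0.004, -0.0], 'eef_pos': [278.292, -559.188, 252.652], 'tcp_rot': [-3.14, 0.0, 0.462], 'contact_force': [0.503, 0.096, -0.677], 'wrist_torque': [-0.05, -0.014, -0.031], 'grasp_force': 0.0, 'opening': 0.999}
```

View pics/side0.png

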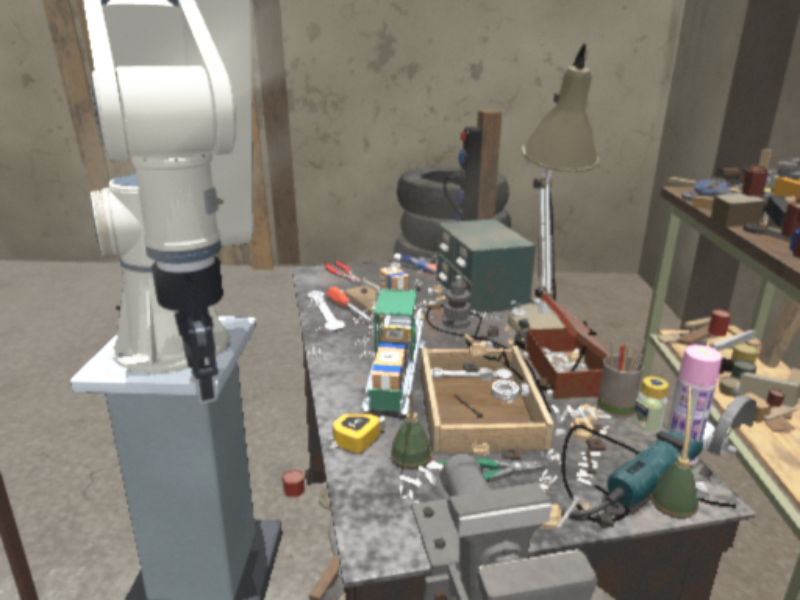

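View pics/top0.png

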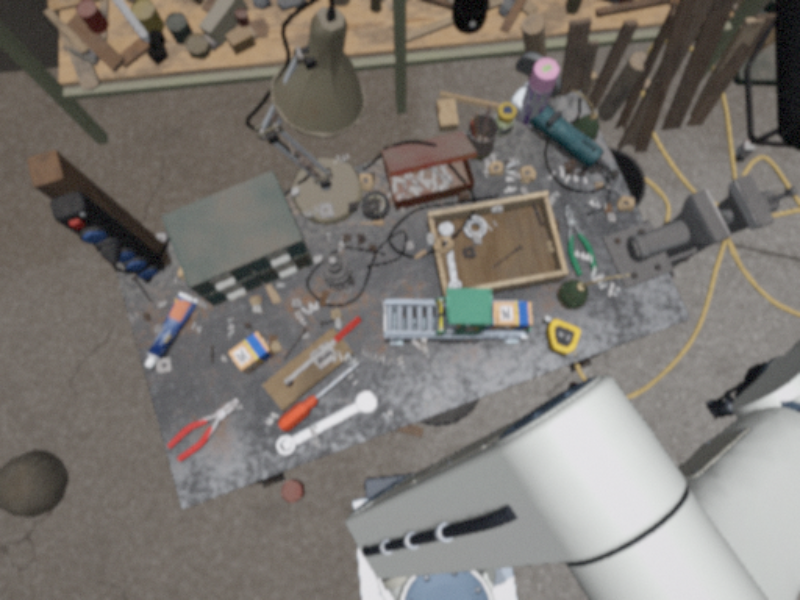

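The top picture (800x600 scale) shows the lane running left (high) to right (low) at about (385-530, 300-340). The green roof is at (470,308), the old box at (512,313), the new box at (250,350), the tray at (497,242) and the yellow gate at (440,313).

Next I'll turn the depth map into points and take each object's outline.

```bash
cat > h.py <<'E'
import numpy as np, cv2, pickle
from rig import r, grab_frame
def cloud(f):
    h,w=f["z_map"].shape; fl=h/2/np.tan(np.radians(f["vertical_fov"]/2))
    v,u=np.mgrid[:h,:w]; z=f["z_map"]
    P=np.stack([(u-f["cx"])/fl*z,(v-f["cy"])/fl*z,z],-1)
    T=f["cam_to_world"]; return P@T[:3,:3].T+T[:3,3]
def hsv(f): return cv2.cvtColor(f["pixels"],cv2.COLOR_RGB2HSV)
def rect(pts):
    (c,s,a)=cv2.minAreaRect(pts[:,:2].astype(np.float32)); return np.round(c,1),np.round(s,1),round(a,1)
E
python3 - <<'E'
from h import *
f=pickle.load(open("pics/top0.pkl","rb")); C=cloud(f); H=hsv(f)
def show(name,m,reg,zr):
    u0,v0,u1,v1=[int(k*.64) for k in reg]
    k=np.zeros(m.shape,bool);k[v0:v1,u0:u1]=1
    m=m&k&(C[...,2]>zr[0])&(C[...,2]<zr[1])
    p=C[m]; print(name,len(p),rect(p) if len(p)>5 else'',np.round([np.median(p[:,2]),np.percentile(p[:,2],5),np.percentile(p[:,2],95)],1)); return p
one=np.ones(H.shape[:2],bool)
p=C[100:300,50:480].reshape(-1,3); b=p[abs(p[:,2])<15]; print("bench z",np.median(b[:,2]))
show("new",one,(215,320,285,385),(45,80))
g=(H[...,0]>60)&(H[...,0]<95)&(H[...,1]>100)
p=show("roof",g,(440,280,500,335),(120,300))
A=np.c_[p[:,:2],np.ones(len(p))];print(np.linalg.lstsq(A,p[:,2],rcond=None)[0])
old=show("oldtop",one,(490,290,540,335),(90,200))
A=np.c_[old[:,:2],np.ones(len(old))];print(np.linalg.lstsq(A,old[:,2],rcond=None)[0])
show("tray",one,(420,180,580,300),(40,75))
y=(H[...,0]>20)&(H[...,0]<35)&(H[...,1]>120)
show("leaf",y,(430,285,460,335),(30,200))
print("rows across old box: z map")
for v in range(182,222,2): print(v,[int(C[v,u,2]) for u in range(240,350,4)])
for n,reg in(("lanecrop",(230,170,370,230)),("newcrop",(130,190,260,280))):
    u0,v0,u1,v1=reg; cv2.imwrite(f"pics/{n}.png",cv2.resize(f["pixels"][v0:v1,u0:u1,::-1],None,fx=5.5,fy=5.5,interpolation=cv2.INTER_CUBIC))
E
```

```text
bench z 1.515075149950917
new 351 (array([486. , 347.7]), array([51.4, 76.7]), 29.9) [56.2 50.8 61.3]
roof 27 (array([ 486.2, -125. ]), array([55.4, 84.9]), 27.0) [167.2 129.4 177.5]
[  0.46675172   0.24964621 -28.20012575]
oldtop 403 (array([ 495.2, -212.4]), array([100. ,  68.3]), 82.3) [ 96.7  91.1 168.4]
[-2.46117888e-02  5.73002638e-01  2.38675072e+02]
tray 1389 (array([ 682.2, -218.9]), array([349. , 290.1]), 84.7) [53.2 42.7 66.4]
leaf 9 (array([510.6, -69.4]), array([ 2.9, 32.7]), 83.5) [90.7 79.6 93. ]
rows across old box: z map
182 [3, 4, 0, -1, 3, -1, 1, 4, -3, 2, 1, 49, 18, 13, 8, 7, 7, 58, 54, 59, 53, 41, 40, 23, 16, 2, 1, 0]
184 [0, 0, 0, -1, 7, 2, 2, 2, -1, 4, -7, 49, 174, 174, 173, 170, 168, 167, 165, 38, 26, 16, 8, 4, 0, 0, 4, 0]
186 [0, 2, 3, -1, 0, 0, 1, 3, 4, -1, 3, 57, 177, 173, 171, 166, 171, 167, 169, 8, -1, 0, 0, -2, -1, 0, 5, 0]
188 [4, 2, 3, 0, -2, 4, 1, 3, 0, 0, 0, 46, 1373, 178, 173, 178, 172, 171, 167, 0, 0, 0, 1, 0, 3, -6, -4, 1]
190 [1, 2, 4, 0, -2, 1, 2, 0, -3, 0, 92, 94, 178, 173, 179, 167, 169, 170, 162, 0, -2, 5, -2, 0, 3, 3, -1, 3]
192 [2, 2, 81, 8
[... 994 characters left out ...]
57, 4, 55, 47, 145, 143, 142, 139, 138, 81, 79, 78, 77, 79, 75, 1373, 1, 2]
210 [-2, -3, 76, 9, 72, 61, 61, 62, 6, 55, 57, 1, 58, 48, 107, 52, 55, 103, 45, 47, 45, 47, 41, 40, 33, 0, 4, -1]
212 [3, 3, 87, 80, 80, 76, 78, 79, 71, 75, 84, 79, 55, 79, 77, 77, 72, 53, 53, 53, 50, 43, 50, 46, 36, -2, 2, -2]
214 [0, 5, 49, 53, 48, 46, 46, 43, 42, 36, 35, 35, 36, 54, 33, 31, 49, 27, 18, 25, 23, 14, 14, 17, 11, -3, 0, 4]
216 [2, -1, 4, 5, 4, 4, 2, 8, 4, 2, 0, 0, 5, -3, 1, 0, -1, 2, 3, 4, 0, 9, 5, 0, 0, -4, 0, 3]
218 [-5, 4, 4, 8, 5, 1, 9, 0, 6, 2, 3, -2, 1, -3, 0, 0, 0, 4, -2, 0, 3, 10, 4, 0, 1, 0, 4, 8]
220 [-1, 1, 2, 0, 0, 0, 1, 9, 11, 1, 3, -3, 5, -1, 3, 0, 7, -2, 3, 0, 0, -1, -3, 2, 2, 4, -2, 0]
```

View pics/lanecrop.png

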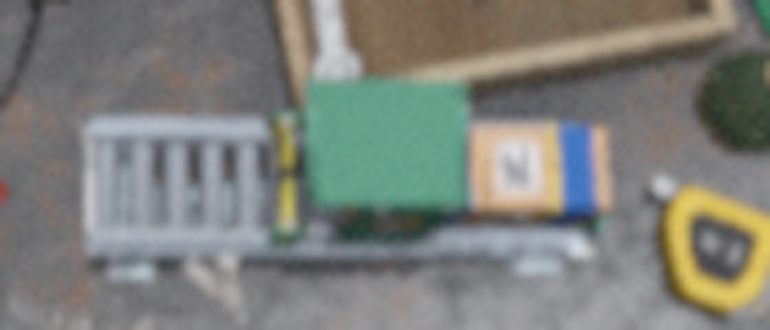

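The crop shows the roof at (387,143), the old box top at (538,168) with its blue band toward the stop, the leaves shut at (287,175), and the loading rollers between x=85 and 270. I'll measure the bed, new box and tray precisely next.

```bash
python3 - <<'E'
from h import *
t7=np.tan(np.radians(7))
from collections import namedtuple
def biggest(m):
    n,l,s,_=cv2.connectedComponentsWithStats(m.astype(np.uint8),connectivity=4); return l==1+np.argmax(s[1:,4])
for n in ("top","side"):
    f=pickle.load(open(f"pics/{n}0.pkl","rb")); C=cloud(f); X,Y,Z=C[...,0],C[...,1],C[...,2]
    fl=384/2/np.tan(np.radians(f["vertical_fov"]/2)); T=f["cam_to_world"]
    def hit(cnt,pl): # rays onto plane z=a x+b y+c
        q=np.c_[(cnt[:,0]-f["cx"])/fl,(cnt[:,1]-f["cy"])/fl,np.ones(len(cnt))]@T[:3,:3].T
        o=T[:3,3]; nrm=np.array([-pl[0],-pl[1],1]); s=(pl[2]-nrm@o)/(q@nrm); return o+q*s[:,None]
    def do(name,m,slope):
        m=biggest(m); p=C[m]
        # height above a plane with known slope (falls toward -y)
        c=np.median(p[:,2]-slope*p[:,1])
        m=biggest(m&(abs(Z-slope*Y-c)<8))
        p=C[m]; A=np.c_[p[:,:2],np.ones(len(p))]; L=np.linalg.lstsq(A,p[:,2],rcond=None)[0]
        vu=np.argwhere(m)[:,::-1].astype(float)
        e=np.concatenate([vu+d for d in([-.5,-.5],[.5,-.5],[-.5,.5],[.5,.5])])
        h=hit(e,(0,slope,c)); print(n,name,m.sum(),"slope",np.round(L[:2],3),"c",round(c,1),rect(h)); 
        b=cv2.boxPoints(cv2.minAreaRect(h[:,:2].astype(np.float32))); print("   corners",np.round(b,0).tolist(),"centre z",round(c+slope*h[:,1].mean(),1))
    R=(X>380)&(X<620)
    do("roof",R&(Y>-200)&(Y<-40)&(Z>155)&(Z<200),t7)
    do("old",R&(Y>-280)&(Y<-150)&(Z>84)&(Z<112),t7)
    do("new",(X>430)&(X<540)&(Y>290)&(Y<410)&(Z>40)&(Z<75),0)
    m=(X>550)&(X<800)&(Y>-420)&(Y<-40)&(Z>44)&(Z<62); do("trayrim",m,0)
    m=(X>550)&(X<770)&(Y>-360)&(Y<-60)&(Z>9)&(Z<40); p=C[m]; print("floor stuff",len(p))
f=pickle.load(open("pics/top0.pkl","rb"));C=cloud(f)
m=(C[...,0]>560)&(C[...,0]<760)&(C[...,1]>-350)&(C[...,1]<-90)&(C[...,2]>-5)&(C[...,2]<15)
p=C[m]; print("floor z",np.median(p[:,2]))
u0,v0,u1,v1=265,110,375,195
cv2.imwrite("pics/traycrop.png",cv2.resize(f["pixels"][v0:v1,u0:u1,::-1],None,fx=6,fy=6,interpolation=cv2.INTER_CUBIC))
E
```

```text
top roof 670 slope [0.006 0.123] c 187.7 (array([ 505.6, -122.7]), array([95.3, 77.5]), 85.1)
   corners [[463.0, -167.0], [540.0, -173.0], [548.0, -79.0], [471.0, -72.0]] centre z 172.6
top old 377 slope [0.016 0.108] c 122.9 (array([ 497.6, -218.9]), array([91.9, 54.6]), 83.0)
   corners [[465.0, -261.0], [519.0, -268.0], [530.0, -177.0], [476.0, -170.0]] centre z 95.8
top new 342 slope [0.01 0.  ] c 56.2 (array([485.4, 347. ]), array([58. , 81.9]), 32.2)
   corners [[439.0, 366.0], [483.0, 297.0], [532.0, 328.0], [488.0, 397.0]] centre z 56.2
top trayrim 739 slope [-0.006  0.008] c 53.1 (array([ 669.5, -201. ]), array([207.4, 321.6]), 4.3)
   corners [[554.0, -48.0], [578.0, -369.0], [785.0, -354.0], [761.0, -33.0]] centre z 53.1
floor stuff 1348
side roof 411 slope [0.013 0.126] c 185.9 (array([ 506.6, -127.4]), array([110.3,  77.6]), 85.3)
   corners [[463.0, -179.0], [541.0, -186.0], [550.0, -76.0], [472.0, -69.0]] centre z 170.2
side old 427 slope [0.001 0.126] c 120.8 (array([ 499.6, -208.9]), array([129.3,  54.9]), 84.8)
   corners [[466.0, -271.0], [521.0, -276.0], [533.0, -147.0], [478.0, -142.0]] centre z 94.7
side new 107 slope [0.015 0.039] c 53.3 (array([487.4, 336.7]), array([ 68.6, 115.2]), 23.0)
   corners [[433.0, 376.0], [478.0, 270.0], [541.0, 297.0], [497.0, 403.0]] centre z 53.3
side trayrim 840 slope [-0.002  0.009] c 51.0 (array([ 669.2, -201.9]), array([206.1, 345.4]), 4.3)
   corners [[554.0, -37.0], [579.0, -382.0], [785.0, -366.0], [759.0, -22.0]] centre z 51.0
floor stuff 1339
floor z 6.82642124902668
```

View pics/traycrop.png

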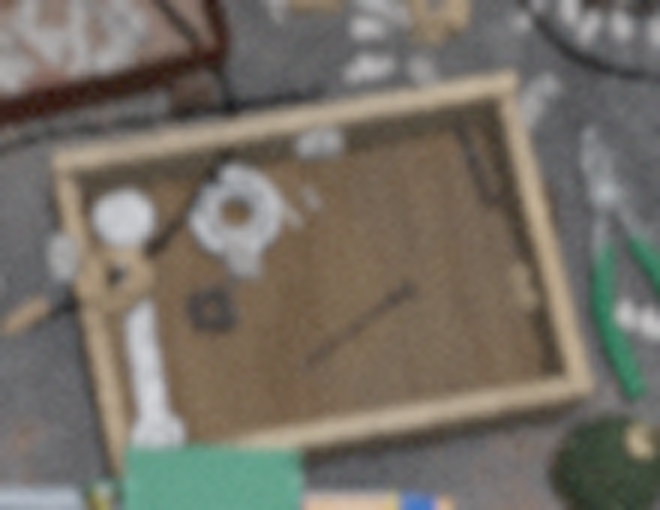

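The crop shows the tray's far-left corner at (55,155), far-right at (515,75) and near-right at (590,395). The spanner is at (145,370) and the bearing at (237,212). The middle and right of the tray are free. Next I'll cast those corners, and get the boxes' axes by PCA.

```bash
cat >> h.py <<'E'
def ray(f,uv,z):
    fl=192/np.tan(np.radians(f["vertical_fov"]/2)); T=f["cam_to_world"]
    q=T[:3,:3]@np.array([(uv[0]-f["cx"])/fl,(uv[1]-f["cy"])/fl,1]); return T[:3,3]+q*(z-T[2,3])/q[2]
from scipy.spatial.transform import Rotation as Ro
def ax(ang,tilt=0):  # columns: world axes of frame yawed so its y axis points to ang deg, tilted up along y
    a=np.radians(ang); u=np.array([np.cos(a),np.sin(a),0]); x=np.array([np.sin(a),-np.cos(a),0]); t=np.radians(tilt)
    y=u*np.cos(t)+np.array([0,0,np.sin(t)]); return np.c_[x,y,np.cross(x,y)]
def plan(p,Rt):
    """rotation rows then shift rows, from the measured pose to TCP p, orientation Rt"""
    s=r.sense(); p0=np.array(s["eef_pos"]); R0=Ro.from_euler("xyz",s["tcp_rot"]).as_matrix()
    w=Ro.from_matrix(R0.T@Rt).as_rotvec()
    print("turn/pi",np.round(w/np.pi,4),"deg",np.round(np.degrees(w),1),"| shift after turn (rows of 25mm)",np.round(Rt.T@(np.array(p)-p0)/25,3),"| before turn",np.round(R0.T@(np.array(p)-p0)/25,3))
E
python3 - <<'E'
from h import *
f=pickle.load(open("pics/top0.pkl","rb")); C=cloud(f); X,Y,Z=C[...,0],C[...,1],C[...,2]
c=[ray(f,(265+a/6-.5+.08,110+b/6-.5+.08),52)[:2] for a,b in((55,155),(515,75),(590,395))]
print("tray corners FL,FR,NR",np.round(c,1).tolist(),"centre",np.round((c[0]+c[2])/2,1),"len",np.linalg.norm(c[0]-c[1]),np.linalg.norm(c[1]-c[2]))
def pca(m):
    p=C[m][:,:2]; w,v=np.linalg.eigh(np.cov(p.T)); return np.round(p.mean(0),1),np.round(np.sqrt(12*w),1),np.round(np.degrees(np.arctan2(v[1,1],v[0,1])),1),m.sum()
for d in(5,8): print("new",pca((abs(X-486)<60)&(abs(Y-347)<60)&(abs(Z-56)<d)))
print("roof",pca((abs(X-506)<60)&(abs(Y+123)<70)&(abs(Z-.1228*Y-187.7)<8)))
print("old",pca((abs(X-497)<60)&(Y<-179)&(Y>-290)&(abs(Z-.1228*Y-122.9)<8)))
for n,(x0,x1,y0,y1) in dict(oil=(480,640,-400,-290),clamp=(380,520,120,330),cab=(540,700,230,480)).items():
    m=(X>x0)&(X<x1)&(Y>y0)&(Y<y1)&(Z>15)&(Z<260)
    p=C[m]; print(n,len(p),np.round(np.percentile(p,[1,50,99],0)).tolist())
E
```

```text
tray corners FL,FR,NR [[760.2, -73.9], [780.4, -352.6], [579.4, -364.1]] centre [ 669.8 -219. ] len 279.4321682584349 201.2970638819023
new (array([485.8, 347.7]), array([50.7, 77.2]), np.float64(120.9), np.int64(307))
new (array([485.7, 347.6]), array([51.8, 76.6]), np.float64(122.0), np.int64(342))
roof (array([ 506.3, -122.9]), array([74.5, 92.3]), np.float64(88.2), np.int64(670))
old (array([ 497.5, -221. ]), array([50.5, 84.5]), np.float64(82.8), np.int64(373))
oil 499 [[482.0, -397.0, 16.0], [549.0, -360.0, 48.0], [636.0, -293.0, 118.0]]
clamp 1436 [[382.0, 125.0, 16.0], [445.0, 226.0, 25.0], [515.0, 328.0, 80.0]]
cab 2423 [[596.0, 233.0, 17.0], [655.0, 353.0, 168.0], [699.0, 453.0, 177.0]]
```

```bash
cat >> h.py <<'E'
BO=np.array([494.,-256.,32.5]); BR=ax(84.8,7)
def bed(*p): return BO+BR@np.array(p,float)
def tool(F): return np.c_[F[:,1],F[:,0],-F[:,2]]   # fingers down on a frame, closing along its x
E
python3 -c "
from h import *
plan(bed(0,38,150),tool(BR)); print(bed(0,38,44),bed(0,38,150))"
```

```text
turn/pi [ 0.0194  0.0353 -0.3237] deg [  3.5   6.3 -58.3] | shift after turn (rows of 25mm) [13.211  7.494  4.308] | before turn [13.536 -7.672  2.675]
[ 496.93237206 -223.77865558   80.80306572] [ 495.76156675 -236.64364003  186.0129578 ]
```

```bash
python3 -m inch '[[0,0,0,0.967,-0.548,0,0],[0,0,0,0.967,-0.548,0,0],[0,0,0,0.967,-0.548,0,0],[0,0,0,0.967,-0.548,0,0],[0,0,0,0.967,-0.548,0,0],[0,0,0,0.967,-0.548,0,0],[0,0,0,0.967,-0.548,0,0]]' && python3 -m inch '[[0,0,0,0.967,-0.548,0,0],[0,0,0,0.967,-0.548,0,0],[0,0,0,0.967,-0.548,0,0],[0,0,0,0.967,-0.548,0,0],[0,0,0,0.967,-0.548,0,0],[0,0,0,0.967,-0.548,0,0],[0,0,0,0.967,-0.548,0,0]]' && python3 -m inch '[[0.0022,0.0039,-0.036,0,0,0,0],[0.0022,0.0039,-0.036,0,0,0,0],[0.0022,0.0039,-0.036,0,0,0,0],[0.0022,0.0039,-0.036,0,0,0,0],[0.0022,0.0039,-0.036,0,0,0,0],[0.0022,0.0039,-0.036,0,0,0,0],[0.0022,0.0039,-0.036,0,0,0,0],[0.0022,0.0039,-0.036,0,0,0,0]]' && python3 -m inch '[[0.0022,0.0039,-0.036,0,0,0,0],[0,0,0,0,0,0,0],[0,0,0,0,0,0,0]]'
python3 -c "
from h import *
plan(bed(0,38,150),tool(BR)); print(r.sense()['qpos'])"
```

```text
clock: 0.68
eef_pos: [387.7, -396.9, 253.0]
tcp_rot: [-3.141, 0.0, 0.462]
contact_force: [1.3, -0.2, -0.7]
opening: 1.0
grasp_force: 0.0
clock: 1.27
eef_pos: [496.4, -235.7, 253.0]
tcp_rot: [-3.141, 0.0, 0.462]
contact_force: [-0.5, -0.8, -1.0]
opening: 0.997
grasp_force: 0.0
clock: 1.93
eef_pos: [495.7, -236.9, 253.0]
tcp_rot: [-3.135, -0.109, 1.373]
contact_force: [-0.5, -0.6, 0.1]
opening: 1.002
grasp_force: 0.0
clock: 2.18
eef_pos: [495.9, -237.1, 252.9]
tcp_rot: [-3.14, -0.121, 1.477]
contact_force: [-0.5, -0.5, 0.4]
opening: 0.996
grasp_force: 0.0
turn/pi [-0.0003  0.0003 -0.001 ] deg [-0.1  0.1 -0.2] | shift after turn (rows of 25mm) [-0.308 -0.006  2.659] | before turn [-3.060e-01 -2.000e-03  2.659e+00]
[-0.51287815  0.26232818  1.76730894  0.11979329  1.1653522  -0.46938263]
```

```bash
python3 -m inch '[[0,0,0,-0.1,0,0.95,0],[0,0,0,-0.1,0,0.95,0],[0,0,0,-0.1,0,0.76,0],[0,0,0,0,0,1,0],[0,0,0,0,0,1,0],[0,0,0,0,0,0.8,0]]' && python3 -m inch '[[0,0,0,0,0,0.5,0],[0,0,0,0,0,0.5,0],[0,0,0,0,0,0.44,0],[0,0,0,0,0,0,0]]'
python3 - <<'E'
from h import *
plan(bed(0,38,44),tool(BR))
a=grab_frame("top")["pixels"][150:250,250:390,::-1];b=grab_frame("side")["pixels"][170:280,210:350,::-1]
cv2.imwrite("pics/g1.png",cv2.resize(np.vstack([a,b]),None,fx=2.8,fy=2.8,interpolation=cv2.INTER_CUBIC))
E
```

```text
clock: 2.68
eef_pos: [496.2, -227.5, 115.3]
tcp_rot: [-3.14, -0.121, 1.477]
contact_force: [-0.1, -0.4, -0.8]
opening: 1.003
grasp_force: 0.0
clock: 3.02
eef_pos: [496.0, -222.8, 79.2]
tcp_rot: [-3.138, -0.122, 1.478]
contact_force: [-0.7, -0.6, -0.2]
opening: 1.002
grasp_force: 0.0
turn/pi [-0.0011 -0.     -0.0005] deg [-0.2 -0.  -0.1] | shift after turn (rows of 25mm) [-0.03   0.042 -0.067] | before turn [-0.029  0.041 -0.067]
```

View pics/g1.png

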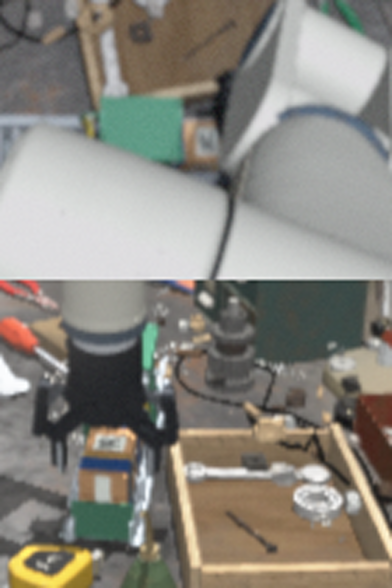

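The lower half of the picture shows the fingers, at (60,440) and (160,430), straddling the old box at (107,470) with room on both sides. I'll close on it.

```bash
python3 -m inch '[[0,0,0,0,0,0,1],[0,0,0,0,0,0,1],[0,0,0,0,0,0,1],[0,0,0,0,0,0,1],[0,0,0,0,0,0,1],[0,0,0,0,0,0,1],[0,0,0,0,0,0,1],[0,0,0,0,0,0,1]]' 40
```

```text
clock: 3.78
eef_pos: [497.5, -224.0, 82.0]
tcp_rot: [3.141, -0.121, 1.481]
contact_force: [-1.1, -0.4, 6.4]
opening: 0.577
grasp_force: 41.3
```

```bash
python3 -m inch '[[0,0,0,0,0,-0.2,1],[0,0,0,0,0,-0.4,1],[0,0,0,0,0,-0.6,1],[0,0,0,0,0,-0.8,1],[0,0,0,0,0,-0.8,1],[0,0,0,0,0,-0.8,1],[0,0,0,0,0,-0.8,1],[0,0,0,0,0,-0.8,1]]' && python3 - <<'E'
from h import *
TS=np.array([652.2,-255.3,6.]); TR=ax(93.9)
np.set_printoptions(suppress=True)
plan(TS+[0,0,150],tool(TR)); print(r.sense()["opening"])
a=grab_frame("top")["pixels"][150:250,250:390,::-1];b=grab_frame("side")["pixels"][170:280,210:350,::-1]
cv2.imwrite("pics/g2.png",cv2.resize(np.vstack([a,b]),None,fx=2.8,fy=2.8,interpolation=cv2.INTER_CUBIC))
E
```

```text
clock: 4.45
eef_pos: [495.4, -239.4, 211.8]
tcp_rot: [-3.141, -0.121, 1.481]
contact_force: [-0.2, -0.6, -3.4]
opening: 0.582
grasp_force: 42.2
turn/pi [ 0.0029 -0.0385 -0.0503] deg [ 0.5 -6.9 -9. ] | shift after turn (rows of 25mm) [-1.06   6.213  2.233] | before turn [-0.338  6.304  2.206]
0.5823787382201756
```

View pics/g2.png

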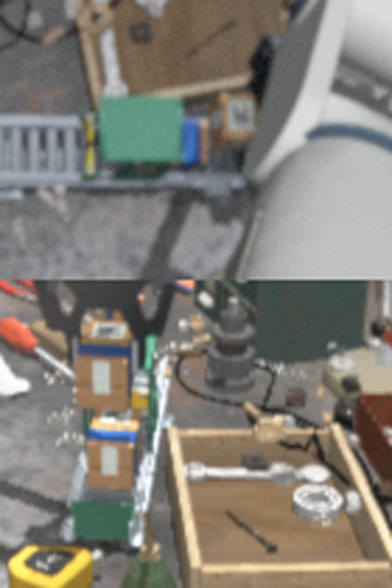

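The old box hangs straight in the fingers at (105,350), and the next box is rolling down to the stop behind it at (112,450). I'll carry the box over the tray.

```bash
python3 -m inch '[[0,0,0,-0.05,0.6,0,1],[0,0,0,-0.05,0.95,0,1],[0,0,0,-0.05,0.95,0,1],[0,0,0,-0.05,0.95,0,1],[0,0,0,-0.05,0.95,0,1],[0,0,0,-0.05,0.95,0,1],[0,0,0,-0.04,0.95,0,1]]' && python3 -m inch '[[0.001,-0.0128,-0.0168,0,0,0,1],[0.001,-0.0128,-0.0168,0,0,0,1],[0.001,-0.0128,-0.0168,0,0,0,1],[0,0,0,0,0,0,1],[0,0,0,0,0,0,1]]' && python3 - <<'E'
from h import *
np.set_printoptions(suppress=True)
TS=np.array([652.2,-255.3,6.]); TR=ax(93.9)
plan(TS+[0,0,60],tool(TR)); print(r.sense()["opening"])
f=grab_frame("side");C=cloud(f)
X,Y,Z=C[...,0],C[...,1],C[...,2]
print("force",r.sense()["contact_force"])
q=(C-BO)@BR; m=(abs(q[...,0])<22)&(q[...,2]>51)&(q[...,2]<62)&(q[...,1]>-10)&(q[...,1]<130)
print("next box y span",np.percentile(q[m][:,1],[1,5,50,95,99]),m.sum())
m=(X>560)&(X<745)&(Y<-195)&(Y>-310)&(Z>60)&(Z<190); p=C[m]; print("held low z",np.percentile(p[:,2],[1,3,10]))
cv2.imwrite("pics/g3.png",cv2.resize(f["pixels"][140:290,200:400,::-1],None,fx=3.5,fy=3.5,interpolation=cv2.INTER_CUBIC))
E
```

```text
clock: 5.13
eef_pos: [652.3, -261.6, 207.6]
tcp_rot: [-3.139, -0.122, 1.481]
contact_force: [0.9, 0.3, -2.5]
opening: 0.578
grasp_force: 42.6
clock: 5.55
eef_pos: [651.4, -260.9, 208.1]
tcp_rot: [-3.14, -0.002, 1.639]
contact_force: [-0.1, -0.2, -3.2]
opening: 0.583
grasp_force: 43.2
turn/pi [-0.0005 -0.0007  0.    ] deg [-0.1 -0.1  0. ] | shift after turn (rows of 25mm) [0.221 0.046 5.682] | before turn [0.209 0.055 5.682]
0.583266439496002
force [-0.80176448  0.42912462 -2.93186445]
next box y span [-3.6499528  -0.9756808  30.09717986 69.96653666 73.44452829] 260
held low z [162.97749123 163.6437412  165.74394367]
```

View pics/g3.png

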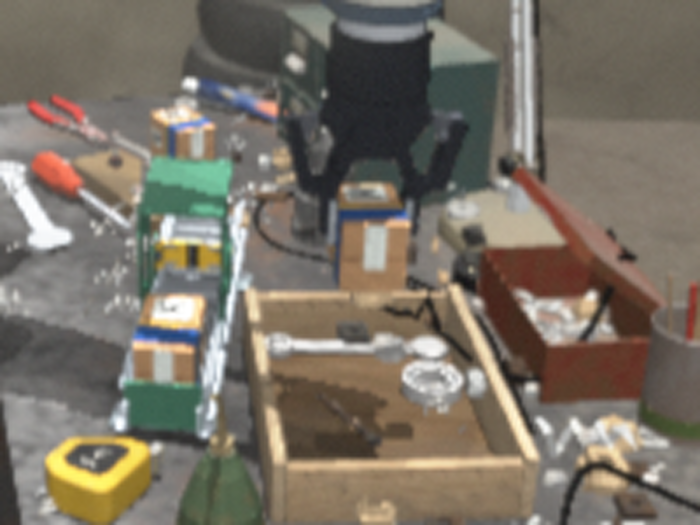

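The picture shows the next box seated at the stop (165,340), the gate shut (190,255), and the old box (372,235) held upright over the free part of the tray. I'll lower it.

```bash
python3 -m inch '[[0,0,0,0.05,0.01,0.7,1],[0,0,0,0.05,0.01,0.9,1],[0,0,0,0.05,0.01,0.9,1],[0,0,0,0.06,0.01,0.9,1],[0,0,0,0,0,0.9,1],[0,0,0,0,0,0.8,1],[0,0,0,0,0,0.5,1],[0,0,0,0,0,0.3,1]]' && python3 -m inch '[[0,0,0,0,0,0.06,1],[0,0,0,0,0,0.06,1],[0,0,0,0,0,0,1]]' && python3 -m inch '[[0,0,0,0,0,0.04,1],[0,0,0,0,0,0.04,1],[0,0,0,0,0,0,1]]'
```

```text
clock: 6.27
eef_pos: [651.3, -256.6, 59.5]
tcp_rot: [-3.139, -0.002, 1.638]
contact_force: [-0.3, 0.1, -3.1]
opening: 0.581
grasp_force: 43.2
clock: 6.52
eef_pos: [653.1, -256.8, 59.5]
tcp_rot: [3.141, 0.0, 1.639]
contact_force: [-0.1, 0.2, -3.2]
opening: 0.577
grasp_force: 43.2
clock: 6.77
eef_pos: [652.8, -256.6, 57.2]
tcp_rot: [3.141, -0.0, 1.64]
contact_force: [0.1, 0.4, -3.4]
opening: 0.575
grasp_force: 43.2
```

```bash
python3 -m inch '[[0,0,0,0,0,0.05,1],[0,0,0,0,0,0.05,1],[0,0,0,0,0,0,1]]' && python3 -m inch '[[0,0,0,0,0,0.05,1],[0,0,0,0,0,0,1],[0,0,0,0,0,0,1]]' && python3 -m inch '[[0,0,0,0,0,0.04,1],[0,0,0,0,0,0,1],[0,0,0,0,0,0,1]]'
```

```text
clock: 7.02
eef_pos: [652.3, -256.4, 53.9]
tcp_rot: [-3.141, -0.0, 1.64]
contact_force: [-0.7, 0.7, -3.0]
opening: 0.582
grasp_force: 43.2
clock: 7.27
eef_pos: [652.4, -256.5, 52.7]
tcp_rot: [-3.141, -0.0, 1.64]
contact_force: [-0.4, 0.1, -3.3]
opening: 0.578
grasp_force: 43.2
clock: 7.52
eef_pos: [652.4, -256.5, 51.8]
tcp_rot: [-3.141, -0.0, 1.64]
contact_force: [-0.1, -0.4, -2.9]
opening: 0.576
grasp_force: 43.2
```

```bash
python3 -m inch '[[0,0,0,0,0,0.04,1],[0,0,0,0,0,0,1]]' && python3 -m inch '[[0,0,0,0,0,0.04,1],[0,0,0,0,0,0,1]]' && python3 -m inch '[[0,0,0,0,0,0.04,1],[0,0,0,0,0,0,1]]'
```

```text
clock: 7.68
eef_pos: [652.4, -256.5, 50.7]
tcp_rot: [-3.141, -0.0, 1.639]
contact_force: [0.4, -0.1, -3.2]
opening: 0.579
grasp_force: 43.2
clock: 7.85
eef_pos: [652.6, -256.6, 50.0]
tcp_rot: [-3.141, -0.0, 1.639]
contact_force: [-1.0, 1.0, -2.5]
opening: 0.578
grasp_force: 43.3
clock: 8.02
eef_pos: [652.6, -256.5, 49.9]
tcp_rot: [-3.141, -0.0, 1.639]
contact_force: [-2.9, 1.9, 6.7]
opening: 0.583
grasp_force: 44.3
```

```bash
python3 -m inch '[[0,0,0,0,0,0,0.15],[0,0,0,0,0,0,0.15],[0,0,0,0,0,0,0.15],[0,0,0,0,0,0,0.15],[0,0,0,0,0,0,0.15]]' && python3 -m inch '[[0,0,0,0,0,-0.3,0.15],[0,0,0,0,0,-0.8,0.15],[0,0,0,0,0,-1,0.15],[0,0,0,0,0,-1,0],[0,0,0,0,0,-1,0],[0,0,0,0,0,-1,0],[0,0,0,0,0,-1,0],[0,0,0,0,0,-1,0]]' && python3 -c "
from h import *
np.set_printoptions(suppress=True)
plan([485.7,347.6,220],tool(ax(121.3)))"
```

```text
clock: 8.43
eef_pos: [652.5, -256.5, 48.8]
tcp_rot: [-3.141, -0.0, 1.639]
contact_force: [-1.0, 0.2, 0.3]
opening: 0.847
grasp_force: 0.0
clock: 9.1
eef_pos: [652.4, -256.5, 228.2]
tcp_rot: [3.141, -0.0, 1.639]
contact_force: [0.9, -0.4, -0.3]
opening: 1.002
grasp_force: 0.0
turn/pi [ 0.    -0.    -0.152] deg [  0.   -0.  -27.4] | shift after turn (rows of 25mm) [24.112  6.857  0.329] | before turn [24.565 -4.994  0.333]
```

```bash
python3 -m inch '[[0,0,0,0.983,-0.5,0,0],[0,0,0,0.983,-0.5,0,0],[0,0,0,0.983,-0.5,0,0],[0,0,0,0.983,-0.5,0,0],[0,0,0,0.983,-0.5,0,0],[0,0,0,0.983,-0.5,0,0],[0,0,0,0.983,-0.5,0,0],[0,0,0,0.983,-0.5,0,0]]' && python3 -m inch '[[0,0,0,0.983,-0.125,0,0],[0,0,0,0.983,-0.125,0,0],[0,0,0,0.983,-0.125,0,0],[0,0,0,0.983,-0.125,0,0],[0,0,0,0.983,-0.125,0,0],[0,0,0,0.983,-0.125,0,0],[0,0,0,0.983,-0.125,0,0],[0,0,0,0.983,-0.125,0,0]]' && python3 -m inch '[[0,0,0,0.983,0,0,0],[0,0,0,0.983,0,0,0],[0,0,0,0.983,0,0,0],[0,0,0,0.983,0,0,0],[0,0,0,0.983,0,0,0],[0,0,0,0.983,0,0,0],[0,0,0,0.983,0,0,0],[0,0,0,0.983,0,0,0]]' && python3 -m inch '[[0,0,0,0.97,0,0,0],[0,0,-0.038,0,0,0,0],[0,0,-0.038,0,0,0,0],[0,0,-0.038,0,0,0,0],[0,0,-0.038,0,0,0,0],[0,0,0,0,0,0,0],[0,0,0,0,0,0,0]]' && python3 - <<'E'
from h import *
np.set_printoptions(suppress=True)
plan([485.7,347.6,46],tool(ax(121.3)))
f=grab_frame("top");C=cloud(f);X,Y,Z=C[...,0],C[...,1],C[...,2]
m=(X>570)&(X<750)&(Y>-340)&(Y<-150)&(Z>54)&(Z<68); m=m&(abs(X-652)<45)&(abs(Y+256)<55); p=C[m]; print("old in tray",rect(p),np.median(p[:,2]),m.sum())
A=np.c_[p[:,:2]-p[:,:2].mean(0),np.ones(len(p))];print(np.linalg.lstsq(A,p[:,2],rcond=None)[0])
E
```

```text
clock: 9.77
eef_pos: [538.5, -66.3, 227.0]
tcp_rot: [3.141, -0.0, 1.639]
contact_force: [0.3, 0.3, 0.5]
opening: 1.005
grasp_force: 0.0
clock: 10.43
eef_pos: [500.5, 128.3, 227.2]
tcp_rot: [3.141, -0.001, 1.639]
contact_force: [0.0, -0.5, -0.9]
opening: 1.0
grasp_force: 0.0
clock: 11.1
eef_pos: [487.1, 324.5, 227.2]
tcp_rot: [3.141, -0.001, 1.64]
contact_force: [0.0, -1.0, -0.1]
opening: 0.999
grasp_force: 0.0
clock: 11.68
eef_pos: [485.7, 347.5, 227.0]
tcp_rot: [3.141, -0.001, 2.113]
contact_force: [-0.1, -0.9, 0.6]
opening: 1.003
grasp_force: 0.0
turn/pi [ 0.0001 -0.0002 -0.0012] deg [ 0.  -0.  -0.2] | shift after turn (rows of 25mm) [0.003 0.003 7.241] | before turn [-0.001  0.     7.241]
old in tray (array([ 653.3, -256.5]), array([51.3, 77. ]), 4.4) 62.28678353584587 310
[ 0.02570351 -0.01330576 62.33203051]
```

```bash
python3 -m inch '[[0,0,0,0,0,1,0],[0,0,0,0,0,1,0],[0,0,0,0,0,1,0],[0,0,0,0,0,1,0],[0,0,0,0,0,1,0],[0,0,0,0,0,1,0],[0,0,0,0,0,0.8,0],[0,0,0,0,0,0.36,0]]' && python3 -m inch '[[0,0,0,0,0,0,0],[0,0,0,0,0,0,1],[0,0,0,0,0,0,1],[0,0,0,0,0,0,1],[0,0,0,0,0,0,1],[0,0,0,0,0,0,1],[0,0,0,0,0,0,1],[0,0,0,0,0,0,1]]' 40 && python3 -m inch '[[0,0,0,0,0,-0.3,1],[0,0,0,0,0,-0.7,1],[0,0,0,0,0,-1,1],[0,0,0,0,0,-1,1],[0,0,0,0,0,-1,1],[0,0,0,0,0,-1,1],[0,0,0,0,0,-1,1],[0,0,0,0,0,-1,1]]' && python3 -c "
from h import *
np.set_printoptions(suppress=True)
plan(bed(0,260,110),tool(BR)); print(bed(0,260,110),bed(0,260,48))"
```

```text
clock: 12.4
eef_pos: [484.4, 346.6, 45.1]
tcp_rot: [-3.138, -0.0, 2.114]
contact_force: [-0.3, 0.9, -0.8]
opening: 1.005
grasp_force: 0.0
clock: 13.07
eef_pos: [486.6, 348.2, 49.3]
tcp_rot: [3.139, -0.001, 2.117]
contact_force: [-0.8, -0.4, 6.8]
opening: 0.576
grasp_force: 42.5
clock: 13.73
eef_pos: [485.2, 347.2, 224.5]
tcp_rot: [3.142, -0.0, 2.117]
contact_force: [-0.7, 0.8, -2.6]
opening: 0.583
grasp_force: 42.2
turn/pi [-0.0124  0.0374  0.2025] deg [-2.2  6.7 36.4] | shift after turn (rows of 25mm) [-14.352   2.535   0.298] | before turn [-12.932  -6.411   2.039]
[516.17383822 -12.35053645 173.36610597] [516.85864887  -4.82573423 111.82824456]
```

```bash
python3 -m inch '[[0,0,0,-0.7,-0.35,0,1],[0,0,0,-0.94,-0.466,0,1],[0,0,0,-0.94,-0.466,0,1],[0,0,0,-0.94,-0.466,0,1],[0,0,0,-0.94,-0.466,0,1],[0,0,0,-0.94,-0.466,0,1],[0,0,0,-0.94,-0.466,0,1]]' && python3 -m inch '[[0,0,0,-0.94,-0.466,0,1],[0,0,0,-0.94,-0.466,0,1],[0,0,0,-0.94,-0.466,0,1],[0,0,0,-0.94,-0.466,0,1],[0,0,0,-0.94,-0.466,0,1],[0,0,0,-0.94,-0.466,0,1],[0,0,0,-0.94,-0.466,0,1]]' && python3 -m inch '[[-0.0021,0.0062,0.0338,0,0,0,1],[-0.0021,0.0062,0.0338,0,0,0,1],[-0.0021,0.0062,0.0338,0,0,0,1],[-0.0021,0.0062,0.0338,0,0,0,1],[-0.0021,0.0062,0.0338,0,0,0,1],[-0.0021,0.0062,0.0338,0,0,0,1],[0,0,0,0,0,0,1],[0,0,0,0,0,0,1]]' && python3 - <<'E'
from h import *
np.set_printoptions(suppress=True)
plan(bed(0,260,80),tool(BR)); print(r.sense()["opening"])
for n in("top","side"):
    f=grab_frame(n);C=cloud(f);q=(C-BO)@BR
    s=r.sense();t=(np.array(s["eef_pos"])-BO)@BR
    # roller/lip data in the loading area
    m=(abs(q[...,0])<45)&(q[...,1]>200)&(q[...,1]<312)&(q[...,2]>5)&(q[...,2]<22); print(n,"lip x range",np.percentile(q[m][:,0],[2,50,98]),"y",np.percentile(q[m][:,1],[2,98]),m.sum())
    m=(abs(q[...,0])<20)&(q[...,1]>215)&(q[...,1]<305)&(abs(q[...,2])<7); print(" roller top z",np.percentile(q[m][:,2],[50,85,95]) if m.sum() else None,m.sum(),"tcp in bed",t.round(1))
    u=(q-t); m=(abs(u[...,0])<35)&(abs(u[...,1])<60)&(u[...,2]<-8)&(u[...,2]>-70); print(" box x,y,z lo/hi rel tcp",np.percentile(u[m],[2,98],0).round(1).tolist(),m.sum())
E
```

```text
clock: 14.32
eef_pos: [500.3, 169.9, 223.1]
tcp_rot: [3.142, -0.0, 2.117]
contact_force: [-0.2, 0.7, -2.8]
opening: 0.58
grasp_force: 42.4
clock: 14.9
eef_pos: [516.1, -13.0, 223.1]
tcp_rot: [3.141, -0.0, 2.117]
contact_force: [0.6, 0.3, -2.9]
opening: 0.575
grasp_force: 42.4
clock: 15.57
eef_pos: [516.2, -12.0, 222.9]
tcp_rot: [3.141, -0.121, 1.482]
contact_force: [-0.0, 0.4, -2.1]
opening: 0.579
grasp_force: 42.4
turn/pi [0.0002 0.0004 0.0006] deg [0.  0.1 0.1] | shift after turn (rows of 25mm) [-0.255 -0.001  3.164] | before turn [-0.252 -0.004  3.164]
0.5791643242702776
top lip x range [-33.87575773   6.08451742  39.05425511] y [282.83671668 309.69840122] 38
 roller top z [0.77339013 2.8414528  3.89554346] 49 tcp in bed [  0.2 266.5 159. ]
 box x,y,z lo/hi rel tcp [[-25.2, 28.5, -45.3], [20.3, 38.7, -13.3]] 26
side lip x range [-35.1151281   32.0556537   37.88057895] y [208.86632882 305.62356618] 48
 roller top z [-1.75332003  0.66752047  2.23408853] 73 tcp in bed [  0.2 266.7 158.9]
 box x,y,z lo/hi rel tcp [[-24.7, -42.7, -49.6], [27.7, -6.0, -9.1]] 202
```

```bash
python3 -m inch '[[0,0,0,-0.08,0.03,0.8,1],[0,0,0,-0.08,0,0.8,1],[0,0,0,-0.08,0,0.8,1],[0,0,0,0,0,0.7,1],[0,0,0,0,0,0.4,1],[0,0,0,0,0,0.2,1],[0,0,0,0,0,0,1],[0,0,0,0,0,0,1]]' && python3 -m inch '[[0,0,0,0,0,0.2,1],[0,0,0,0,0,0.1,1],[0,0,0,0,0,0,1]]' && python3 -m inch '[[0,0,0,0,0,0.1,1],[0,0,0,0,0,0.1,1],[0,0,0,0,0,0,1]]' && python3 -c "
from h import *
s=r.sense();print((np.array(s['eef_pos'])-BO)@BR)"
```

```text
clock: 16.33
eef_pos: [518.3, -6.5, 130.5]
tcp_rot: [3.14, -0.122, 1.48]
contact_force: [0.1, -0.4, -1.9]
opening: 0.581
grasp_force: 42.4
clock: 16.58
eef_pos: [518.0, -5.7, 122.5]
tcp_rot: [3.141, -0.122, 1.479]
contact_force: [-0.1, 1.1, -2.6]
opening: 0.577
grasp_force: 42.4
clock: 16.83
eef_pos: [517.8, -5.0, 117.2]
tcp_rot: [3.141, -0.122, 1.479]
contact_force: [-0.8, -0.1, -2.4]
opening: 0.578
grasp_force: 42.4
[  0.97259197 260.53469711  53.3223698 ]
```

```bash
python3 -m inch '[[0,0,0,0,0,0.08,1],[0,0,0,0,0,0,1]]' && python3 -m inch '[[0,0,0,0,0,0.06,1],[0,0,0,0,0,0,1]]' && python3 -m inch '[[0,0,0,0,0,0.05,1],[0,0,0,0,0,0,1]]'
```

```text
clock: 17.0
eef_pos: [517.9, -4.8, 115.2]
tcp_rot: [3.141, -0.122, 1.479]
contact_force: [0.6, -0.8, -2.8]
opening: 0.574
grasp_force: 42.4
clock: 17.17
eef_pos: [518.1, -4.7, 114.5]
tcp_rot: [3.141, -0.122, 1.479]
contact_force: [-2.7, -0.5, 4.4]
opening: 0.578
grasp_force: 43.2
clock: 17.33
eef_pos: [518.1, -4.7, 114.4]
tcp_rot: [3.141, -0.122, 1.48]
contact_force: [-7.1, -3.8, 21.0]
opening: 0.577
grasp_force: 45.2
```

```bash
python3 -m inch '[[0,0,0,0,-0.08,-0.1,1],[0,0,0,0,0,0,1]]' && python3 -m inch '[[0,0,0,0,0,0.06,1],[0,0,0,0,0,0,1]]' && python3 - <<'E'
from h import *
s=r.sense();t=(np.array(s['eef_pos'])-BO)@BR;print(t)
f=grab_frame("side")
cv2.imwrite("pics/g4.png",cv2.resize(f["pixels"][150:270,200:330,::-1],None,fx=4.5,fy=4.5,interpolation=cv2.INTER_CUBIC))
E
```

```text
clock: 17.5
eef_pos: [516.0, -4.7, 115.8]
tcp_rot: [3.14, -0.122, 1.479]
contact_force: [-0.3, -0.5, -3.4]
opening: 0.578
grasp_force: 42.5
clock: 17.67
eef_pos: [516.3, -4.5, 114.5]
tcp_rot: [3.141, -0.122, 1.479]
contact_force: [-4.1, -2.6, 14.3]
opening: 0.577
grasp_force: 44.2
[ -0.56685809 260.56548363  50.60581685]
```

View pics/g4.png

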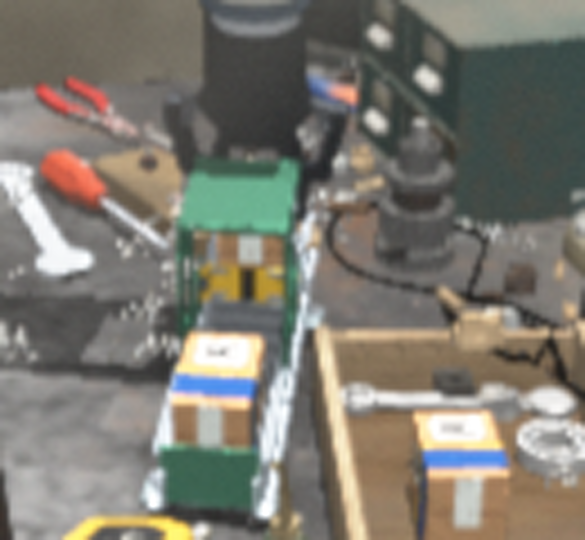

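The picture shows the new box behind the leaves at (235,250), level and centred between the posts. The next box is at the stop and the old box is flat in the tray (465,460). I'll ease off and release.

```bash
python3 -m inch '[[0,0,0,0,0,-0.04,1],[0,0,0,0,0,0,0.1],[0,0,0,0,0,0,0.1],[0,0,0,0,0,0,0.1],[0,0,0,0,0,0,0.1],[0,0,0,0,0,0,0],[0,0,0,0,0,0,0],[0,0,0,0,0,0,0]]' && python3 -m inch '[[0,0,0,0,0,-0.3,0],[0,0,0,0,0,-0.6,0],[0,0,0,0,0,-1,0],[0,0,0,0,0,-1,0],[0,0,0,0,0,-1,0],[0,0,0,0,0,-1,0],[0,0,0,0,0,-1,0],[0,0,0,0,0,-1,0]]' && python3 - <<'E'
from h import *
np.set_printoptions(suppress=True)
e=np.radians(40) 
c,s=np.cos(e),np.sin(e)
RT=np.c_[BR@[0,s,-c],BR@[1,0,0],BR@[0,-c,-s]]; print(np.linalg.det(RT))
tip=lambda y,z:bed(0,y+22*c,z+22*s)
plan(tip(310,90),RT); print(tip(310,90),tip(290,24))
for n in("side","top"):
    f=grab_frame(n);q=(cloud(f)-BO)@BR; m=(abs(q[...,0])<24)&(q[...,1]>185)&(q[...,1]<330)&(abs(q[...,2]-56)<7); print("new top",n,np.percentile(q[m],[1,50,99],0).round(1).tolist() if m.sum() else 0,m.sum())
E
```

```text
clock: 18.38
eef_pos: [516.0, -4.5, 114.7]
tcp_rot: [3.141, -0.122, 1.479]
contact_force: [-0.2, -0.0, -0.4]
opening: 1.0
grasp_force: 0.0
clock: 19.05
eef_pos: [513.7, -25.6, 287.9]
tcp_rot: [3.141, -0.121, 1.479]
contact_force: [0.9, 0.2, 0.2]
opening: 0.997
grasp_force: 0.0
0.9999999999999997
turn/pi [ 0.0002 -0.2776 -0.0004] deg [  0.  -50.   -0.1] | shift after turn (rows of 25mm) [5.416 0.051 1.088] | before turn [2.651 0.042 4.846]
[522.25244378  54.44209406 175.69843154] [521.18229539  42.68314284 107.75299866]
new top side [[-23.3, 187.4, 49.7], [-1.0, 193.6, 55.2], [23.0, 203.7, 59.2]] 46
new top top [[5.2, 194.4, 53.7], [11.5, 199.2, 57.7], [23.4, 207.9, 62.5]] 15
```

```bash
python3 -m inch '[[0,0,0,0.8,0,0,1],[0,0,0,0.8,0,0,1],[0,0,0,0.8,0,0,1],[0,0,0,0.25,0,0,1]]' && python3 -m inch '[[0,-0.0397,0,0,0,0,1],[0,-0.0397,0,0,0,0,1],[0,-0.0397,0,0,0,0,1],[0,-0.0397,0,0,0,0,1],[0,-0.0397,0,0,0,0,1],[0,-0.0397,0,0,0,0,1],[0,-0.0397,0,0,0,0,1],[0,0,0,0,0,0,1]]' && python3 - <<'E'
from h import *
np.set_printoptions(suppress=True)
e=np.radians(40); c,s=np.cos(e),np.sin(e)
RT=np.c_[BR@[0,s,-c],BR@[1,0,0],BR@[0,-c,-s]]
tip=lambda y,z:bed(0,y+22*c,z+22*s)
print(r.sense()["qpos"],r.sense()["opening"])
plan(tip(305,90),RT); plan(tip(290,24),RT); plan(tip(152,24),RT)
f=grab_frame("top"); q=(cloud(f)-BO)@BR
t=(np.array(r.sense()['eef_pos'])-BO)@BR; print("tcp bed",t)
m=(abs(q[...,0])<24)&(q[...,1]>185)&(q[...,1]<330)&(abs(q[...,2]-56)<6); print("new top",np.percentile(q[m],[1,50,99],0).round(1).tolist() if m.sum() else 0,m.sum())
b=grab_frame("side")
cv2.imwrite("pics/g5.png",cv2.resize(np.hstack([f["pixels"][120:270,170:360,::-1],b["pixels"][90:240,190:330,::-1]]),None,fx=2.4,fy=2.4,interpolation=cv2.INTER_CUBIC))
E
```

```text
clock: 19.48
eef_pos: [519.9, 41.9, 294.2]
tcp_rot: [3.141, -0.122, 1.48]
contact_force: [0.1, -0.3, -0.0]
opening: 0.456
grasp_force: 0.0
clock: 20.15
eef_pos: [519.3, 41.5, 291.4]
tcp_rot: [-3.136, 0.76, 1.486]
contact_force: [-1.1, 0.2, -0.4]
opening: -0.005
grasp_force: 0.0
[ 0.44852757  0.36555603  1.73603772 -0.63279859  1.50973512  0.73093118] -0.0049267502563854195
turn/pi [-0.0004  0.0029  0.0015] deg [-0.1  0.5  0.3] | shift after turn (rows of 25mm) [3.412 0.069 3.178] | before turn [3.441 0.089 3.147]
turn/pi [-0.0004  0.0029  0.0015] deg [-0.1  0.5  0.3] | shift after turn (rows of 25mm) [5.049 0.069 5.335] | before turn [5.097 0.1   5.288]
turn/pi [-0.0004  0.0029  0.0015] deg [-0.1  0.5  0.3] | shift after turn (rows of 25mm) [1.5   0.069 9.564] | before turn [1.588 0.089 9.549]
tcp bed [ -1.52688722 327.74168042 221.04343447]
new top [[-22.1, 195.4, 53.1], [-0.9, 231.6, 58.1], [22.5, 268.4, 62.0]] 299
```

View pics/g5.png

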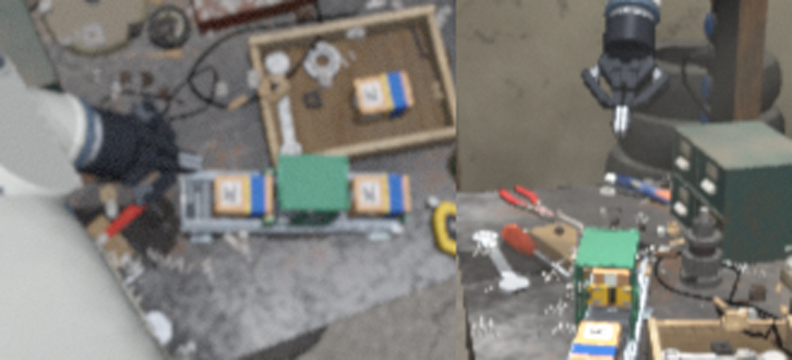

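The left half shows the new box at (243,193) resting against the shut leaves, the next box at the stop (380,193), and the fingers behind the lane end. The right half shows the closed fingers tilted in line with the lane. I'll go down behind the box.

```bash
python3 -m inch '[[0,0.003,0.0015,0.86,0.022,0.79,1],[0,0,0,0.86,0.022,0.79,1],[0,0,0,0.86,0.022,0.79,1],[0,0,0,0.86,0.022,0.79,1],[0,0,0,0,0,0,1]]' && python3 - <<'E'
from h import *
np.set_printoptions(suppress=True)
e=np.radians(40); c,s=np.cos(e),np.sin(e)
RT=np.c_[BR@[0,s,-c],BR@[1,0,0],BR@[0,-c,-s]]
tip=lambda y,z:bed(0,y+22*c,z+22*s)
plan(tip(295,22),RT); plan(tip(270,22),RT)
E
```

```text
clock: 20.67
eef_pos: [521.7, 48.2, 174.2]
tcp_rot: [-3.14, 0.74, 1.475]
contact_force: [-0.8, 0.6, -0.7]
opening: -0.001
grasp_force: 0.0
turn/pi [-0.0017 -0.0032 -0.0013] deg [-0.3 -0.6 -0.2] | shift after turn (rows of 25mm) [ 1.84  -0.     1.993] | before turn [1.82  0.003 2.011]
turn/pi [-0.0017 -0.0032 -0.0013] deg [-0.3 -0.6 -0.2] | shift after turn (rows of 25mm) [ 1.197 -0.     2.759] | before turn [1.17  0.01  2.771]
```

```bash
python3 -m inch '[[-0.0017,-0.0032,-0.0013,0.61,0,0.67,1],[0,0,0,0.61,0,0.67,1],[0,0,0,0.4,0,0.44,1],[0,0,0,0.21,0,0.22,1],[0,0,0,0,0,0,1]]' && python3 -m inch '[[0,0,0,-0.257,0,0.306,1],[0,0,0,-0.2,0,0.24,1],[0,0,0,-0.2,0,0.24,1],[0,0,0,-0.2,0,0.24,1],[0,0,0,-0.2,0,0.24,1],[0,0,0,0,0,0,1]]' && python3 - <<'E'
from h import *
np.set_printoptions(suppress=True)
t=r.sense(); R=Ro.from_euler("xyz",t["tcp_rot"]).as_matrix(); print("tip bed",(np.array(t['eef_pos'])+22*R[:,2]-BO)@BR, "F bed",np.array(t["contact_force"])@BR)
f=grab_frame("top"); q=(cloud(f)-BO)@BR
m=(abs(q[...,0])<24)&(q[...,1]>100)&(q[...,1]<330)&(abs(q[...,2]-56)<6); print("new top",np.percentile(q[m],[1,50,99],0).round(1).tolist() if m.sum() else 0,m.sum())
b=grab_frame("side")
cv2.imwrite("pics/g6.png",cv2.resize(np.hstack([f["pixels"][120:270,170:360,::-1],b["pixels"][120:270,190:330,::-1]]),None,fx=2.4,fy=2.4,interpolation=cv2.INTER_CUBIC))
E
```

```text
clock: 21.08
eef_pos: [523.6, 48.4, 109.8]
tcp_rot: [3.136, 0.752, 1.477]
contact_force: [0.3, -0.2, -0.0]
opening: 0.001
grasp_force: 0.0
clock: 21.58
eef_pos: [519.6, 6.5, 105.1]
tcp_rot: [3.135, 0.753, 1.477]
contact_force: [-1.1, -1.3, 0.3]
opening: 0.004
grasp_force: 0.0
tip bed [  1.79583187 253.75271004  25.81937584] F bed [-1.01249106 -1.31625426  0.41790813]
new top [[-23.2, 185.5, 50.5], [1.5, 221.9, 57.8], [22.5, 300.2, 61.8]] 305
```

View pics/g6.png

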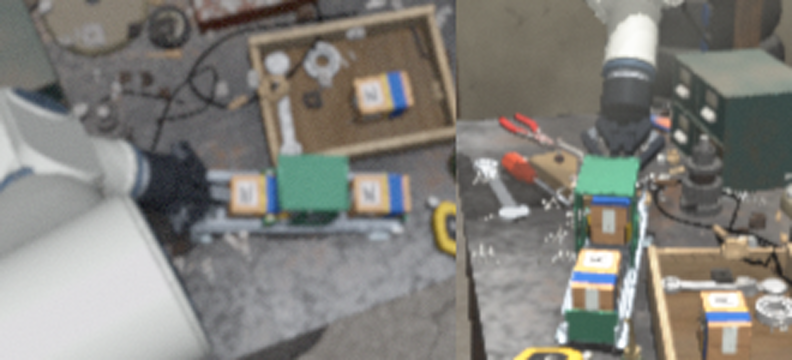

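The new box (top picture at 252,193) is moving in through the gate, with the fingers centred behind it. I'll keep pushing.

```bash
python3 -m inch '[[0,0,0,-0.22,-0.03,0.28,1],[0,0,0,-0.24,0,0.3,1],[0,0,0,-0.24,0,0.3,1],[0,0,0,-0.24,0,0.3,1],[0,0,0,-0.25,0,0.31,1],[0,0,0,0,0,0,1]]' && python3 -c "
from h import *
t=r.sense(); R=Ro.from_euler('xyz',t['tcp_rot']).as_matrix(); print('tip bed',(np.array(t['eef_pos'])+22*R[:,2]-BO)@BR, 'F bed',np.array(t['contact_force'])@BR)"
```

```text
clock: 22.18
eef_pos: [514.2, -40.8, 97.7]
tcp_rot: [3.137, 0.753, 1.477]
contact_force: [0.6, 0.3, -0.4]
opening: 0.005
grasp_force: 0.0
tip bed [  0.70463181 205.60064152  24.23902502] F bed [ 0.56209572  0.29125382 -0.41580121]
```

```bash
python3 -m inch '[[0,0,0,-0.25,0,0.3,1],[0,0,0,-0.25,0,0.3,1],[0,0,0,-0.25,0,0.3,1],[0,0,0,-0.2,0,0.24,1],[0,0,0,0,0,0,1]]' && python3 - <<'E'
from h import *
t=r.sense(); R=Ro.from_euler('xyz',t['tcp_rot']).as_matrix(); print('tip bed',(np.array(t['eef_pos'])+22*R[:,2]-BO)@BR, 'F bed',np.array(t['contact_force'])@BR)
f=grab_frame("side"); q=(cloud(f)-BO)@BR
m=(abs(q[...,0])<22)&(q[...,1]>-5)&(q[...,1]<190)&(abs(q[...,2]-56)<7)
print(np.histogram(q[m][:,1],bins=np.arange(-5,191,15)))
m=(abs(q[...,0])<15)&(q[...,1]>60)&(q[...,1]<140)&(abs(q[...,2]-30)<18);print("front face",np.percentile(q[m][:,1],[5,50,95]) if m.sum() else 0,m.sum())
E
```

```text
clock: 22.6
eef_pos: [511.3, -76.9, 93.2]
tcp_rot: [3.136, 0.753, 1.477]
contact_force: [-0.6, 0.2, -1.0]
opening: 0.001
grasp_force: 0.7
tip bed [  1.04561315 169.06046263  24.2431076 ] F bed [-0.5812921  -0.01678779 -1.00435295]
(array([73, 48, 45, 54, 40, 39, 42, 43, 37, 38, 32,  0, 16]), array([ -5,  10,  25,  40,  55,  70,  85, 100, 115, 130, 145, 160, 175,
       190]))
front face 0 0
```

```bash
python3 -m inch '[[0,0,0,-0.13,0,0.153,1],[0,0,0,0,0,0,1]]' && python3 -m inch '[[0,0,0,-0.09,0,0.107,1],[0,0,0,0,0,0,1]]' && python3 - <<'E'
from h import *
t=r.sense(); R=Ro.from_euler('xyz',t['tcp_rot']).as_matrix(); print('tip bed',(np.array(t['eef_pos'])+22*R[:,2]-BO)@BR, 'F bed',np.array(t['contact_force'])@BR)
f=grab_frame("side"); q=(cloud(f)-BO)@BR
m=(abs(q[...,0])<22)&(q[...,1]>130)&(q[...,1]<190)&(abs(q[...,2]-56)<7)
print(np.histogram(q[m][:,1],bins=np.arange(130,191,4)))
E
```

```text
clock: 22.82
eef_pos: [511.6, -80.6, 92.8]
tcp_rot: [3.135, 0.752, 1.478]
contact_force: [-0.2, 0.4, 0.2]
opening: 0.001
grasp_force: 0.8
clock: 22.98
eef_pos: [511.3, -84.0, 92.4]
tcp_rot: [3.135, 0.752, 1.478]
contact_force: [0.1, 0.2, -0.0]
opening: -0.001
grasp_force: 0.8
tip bed [  1.73771419 161.99586077  24.26455519] F bed [ 0.03966623  0.18777233 -0.04873259]
(array([11,  6, 11, 13,  9,  5,  0,  0,  0,  0,  5,  4,  9, 12, 19]), array([130, 134, 138, 142, 146, 150, 154, 158, 162, 166, 170, 174, 178,
       182, 186, 190]))
```

```bash
python3 -m inch '[[0,0,0,-0.06,0,0.07,1],[0,0,0,0,0,0,1]]' && python3 -m inch '[[0,0,0,-0.06,0,0.07,1],[0,0,0,0,0,0,1]]' && python3 -m inch '[[0,0,0,-0.05,0,0.06,1],[0,0,0,0,0,0,1]]'
```

```text
clock: 23.2
eef_pos: [511.1, -86.1, 92.1]
tcp_rot: [3.135, 0.752, 1.478]
contact_force: [-0.2, 1.2, 1.6]
opening: -0.003
grasp_force: 1.4
clock: 23.37
eef_pos: [511.1, -87.5, 91.9]
tcp_rot: [3.134, 0.75, 1.476]
contact_force: [-1.3, 9.0, 3.9]
opening: 0.004
grasp_force: 6.2
clock: 23.53
eef_pos: [511.3, -87.9, 91.8]
tcp_rot: [3.132, 0.748, 1.475]
contact_force: [-5.5, 23.5, 11.0]
opening: -0.001
grasp_force: 13.3
```

The box is firmly home (23 N resisting). I'll back the fingers out along the lane.

```bash
python3 -m inch '[[0,0,0,0.13,0,-0.15,1],[0,0,0,0.257,0,-0.306,1],[0,0,0,0.257,0,-0.306,1],[0,0,0,0.257,0,-0.306,1],[0,0,0,0.257,0,-0.306,1],[0,0,0,0.257,0,-0.306,1],[0,0,0,0.257,0,-0.306,1],[0,0,0,0.257,0,-0.306,1]]' && python3 -m inch '[[0,0,0,0.45,0,-0.54,1],[0,0,0,0.45,0,-0.54,1],[0,0,0,0.45,0,-0.54,1],[0,0,0,0,0,-0.9,1],[0,0,0,0,0,-1,1],[0,0,0,0,0,-1,1],[0,0,0,-0.5,0,-1,1],[0,0,0,-0.5,0,-0.8,1]]' && python3 -m inch '[[0,0,0,-0.5,0,-0.8,1],[0,0,0,-0.5,0,-0.8,1],[0,0,0,0,0,0,1],[0,0,0,0,0,0,1],[0,0,0,0,0,0,1],[0,0,0,0,0,0,1]]' && python3 - <<'E'
from h import *
f=grab_frame("top");b=grab_frame("side")
for F in(f,b):
    q=(cloud(F)-BO)@BR; H=hsv(F)
    m=(H[...,0]>18)&(H[...,0]<35)&(H[...,1]>120)&(abs(q[...,0])<40)&(q[...,1]>150)&(q[...,1]<205)&(q[...,2]>8)&(q[...,2]<50)
    print("leaves",m.sum(),np.percentile(q[m],[3,50,97],0).round(1).tolist() if m.sum() else 0)
q=(cloud(b)-BO)@BR
m=(abs(q[...,0])<22)&(q[...,1]>-5)&(q[...,1]<190)&(abs(q[...,2]-56)<7); print("box tops y",np.percentile(q[m][:,1],[1,99]))
cv2.imwrite("pics/g7.png",cv2.resize(np.hstack([f["pixels"][120:270,170:360,::-1],b["pixels"][120:270,190:330,::-1]]),None,fx=2.4,fy=2.4,interpolation=cv2.INTER_CUBIC))
E
```

```text
clock: 24.2
eef_pos: [517.2, -15.4, 100.4]
tcp_rot: [3.135, 0.752, 1.478]
contact_force: [0.4, 0.4, 0.3]
opening: -0.0
grasp_force: 0.0
clock: 24.87
eef_pos: [526.8, 100.0, 211.1]
tcp_rot: [3.135, 0.751, 1.48]
contact_force: [1.2, 0.4, 0.1]
opening: -0.0
grasp_force: 0.0
clock: 25.37
eef_pos: [526.8, 106.8, 255.2]
tcp_rot: [3.137, 0.753, 1.479]
contact_force: [-0.4, -0.1, 0.6]
opening: 0.003
grasp_force: 0.0
leaves 9 [[-16.6, 191.4, 27.2], [8.8, 192.8, 38.4], [15.4, 193.8, 41.9]]
leaves 10 [[-29.5, 183.9, 19.9], [-1.1, 189.8, 31.1], [25.6, 193.5, 36.3]]
box tops y [ -2.48010175 150.75192019]
```

View pics/g7.png

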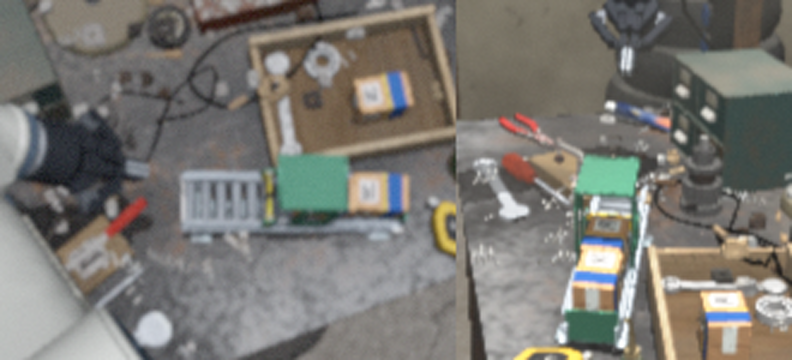

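The picture shows both leaves shut in the gate plane at (268,195), both boxes in the lane up to y ≈ 152 mm, the old box flat in the tray, and the arm clear of everything.

```bash
python3 -c "
from rig import r
print(r.sign_off())"
```

```text
the job is handed in; nothing more can be done
None
```

The job is handed in: the oldest box is flat in the tray, the next box is against the stop, the new box is fully through the gate with both leaves shut, and it took about 25 s of the 72 s limit.

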